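Take the repaired bench scraper out of the cam vise and put it away in the tool block

TASK

The bench scraper standing in the small blue vise has had its new wooden handle fixed and is ready to go back beside the juicer. Swing the vise's cam lever out by about a right angle to open the jaw and leave it open, then lift the scraper out by its handle, keeping it blade down, and slide the blade down into the long slot of the tool block without forcing or dropping it, until the handle sits flush on the block. Leave the bowl, funnel, measuring cup and jug where they stand.

Things in the scene. Friction and masses are not known exactly. Their poses are not given: they have to be found in the camera images.
- scraper: Loose bench scraper, 0.24 kg. Origin: middle of the blade's lower edge, z up. Steel blade 3 mm thick (x), 140 wide (y), z 0 to 78 mm; brown wooden handle 26 thick (x), 140 long (y), z 78 to 110, rounded edges. Starts upright on the vise's bed between the jaws, x and y along the vise's, within 10 mm of centre. Once the jaw opens it stands loose and may lean up to 12 degrees about its y.
- vise: Fixed blue cam vise on a pale board 220 x 150 x 16 mm. Origin: under the clamped blade, on the worktop; z up, x along the jaw's travel, y along the jaws. Fixed jaw on the +x side (to x = 46 mm), sliding jaw on the -x side, cam and lever farther to -x (board from x = -137 to 83 mm). Jaws 80 mm wide (y), 45 high, tops 93 mm above the worktop.
- vise_bed (a point): Point on the vise's bed (tops of its two steel guide rails) between the jaws, under the clamped blade, 48 mm above the worktop; axes as the vise's.
- jaw (a joint): Travel of the sliding jaw in m: 0 clamped on the blade, grows as it slides to the vise's -x, about 0.010 at most. Driven by the lever's cam, 6 mm per radian of lever (6 mm at 1.0 rad, 9 mm at 1.5 rad); too stiff to be pushed back by the jaw itself.
- lever (a joint): Angle of the cam lever in rad about an upright axis, counter-clockwise from above: 0 at the start (locked; it points along the vise's +y), 1.57 pointing along the vise's -x, away from the jaws; stop at 1.75. Takes about 2 to 4 N at the knob; stays where it is left.
- lever_knob (a point): Middle of the black upright round knob at the lever's end, 23 mm in diameter, 40 mm high, this point 94 mm above the worktop (knob from 74 to 114 mm, bare lever bar 8 mm thick below, at 62 to 71 mm). 120 mm from the lever's axis.
- lever_pivot (a point): Point on the lever's upright turning axis at the height of the knob's middle: 69 mm to -x of the vise's origin, 94 mm above the worktop.
- slot (a point): Middle of the mouth of the long slot in the tool block, on the block's top face 95 mm above the worktop. Slot 8 mm wide (its x) by 151 mm long (its y), 88 mm deep straight down, edges of the mouth bevelled by 3 mm. With the scraper fully home its handle rests on the block's top, its lower edge 78 mm below this point.
- block: Fixed pale wooden tool block 150 (x) x 200 (y) x 95 mm, origin under its centre. The long slot runs along its y at x = -35 mm. Two black knife handles, 15 x 22 mm, stand up to 79 mm above the top at x = 47 mm, y = -45 and 45 mm, in short slots of their own.
- bowl: Glass collecting bowl (bystander), loose, 170 mm across, 70 mm high, origin under its centre. The fixed electric juicer (190 mm across, 272 mm high) stands some 20 to 30 cm behind it, beside the robot, out of the way of the work.
- funnel: Stainless steel funnel standing mouth down (bystander), loose, 112 mm across, 105 mm high, origin under its centre.
- cup: Aluminium measuring cup with a side handle (bystander), loose, 80 mm across, 85 mm high, origin under its centre.
- jug: White ceramic jug with a dark twist cap and a side handle (bystander), loose, 108 mm across, 192 mm high, origin under its centre.

How it is judged (in metres and radians):
On the way, in this order (a step that is already met when the one before it is completed fails the run):
1. the vise jaw is opened by at least 6 mm while the scraper still stands in the vise (value of joint jaw above 0.006 m and z of scraper in the frame of vise_bed below 0.008 m and horizontal distance between scraper and vise_bed below 0.03 m), for 0.2 s.
2. the scraper is lifted clear above the jaws, held in the fingers (z of scraper in the frame of vise_bed above 0.048 m and contact force between the fingers and scraper above 1 N), for 0.1 s.
At the end, for the whole second after the job is handed in: The scraper stands released and at rest in the block's long slot, upright and square within 4 degrees, its handle within 4 mm of sitting on the block's top; the vise jaw is still open by at least 6 mm; bowl, funnel, cup and jug are within 20 mm of where they stood (z of scraper in the frame of slot below -0.074 m and horizontal distance between scraper and slot below 0.012 m and angle between the z axis of scraper and the z axis of block, either way round below 0.07 rad and angle between the y axis of scraper and the y axis of block, either way round below 0.07 rad and linear speed of scraper below 0.01 m/s and value of joint jaw above 0.006 m and distance of each of bowl, funnel, cup, jug from where it was at the start of the episode below 0.02 m); the robot touches nothing.
It fails at once if the scraper is dropped: it moves faster than 0.5 m/s while the fingers are not holding it (linear speed of scraper above 0.5 m/s and contact force between the fingers and scraper below 0.2 N).
It fails at once if the scraper is tipped more than 35 degrees from blade-down (angle between scraper's own z axis and vertical above 0.61 rad).
It fails at once if the scraper is forced against the block with more than 90 N (contact force between scraper and block above 90 N).
It fails at once if a bystander is pushed more than 20 mm or tipped over (distance of any of bowl, funnel, cup, jug from where it was at the start of the episode above 0.02 m or angle between any of jug, cup, funnel, bowl's own z axis and vertical above 0.5 rad).
It also fails if it takes over 64 s, if anything falls off the work surface, if the arm or the gripper's body presses on something with over 40 N, if the wrist force passes 120 N, or if a joint passes its speed limit or range.

ROBOT

A 6-joint arm with a two-finger parallel gripper is mounted at the origin on the work surface. World frame = base frame: x ahead of the robot, y to its left, z up, the work surface at z = 0. Lengths are in mm, angles in rad, forces in N, time in s.
With the tool pointing down it reaches from about 275 to 1000 mm from the base axis. Payload 8.4 kg.
Tool frame: the origin (TCP) lies on the centre line of the jaws, within the pads' length; the fingertips stand 8 mm ahead of it and the grasp point (between the pads) lies 11 mm behind it (arm.tip_extent is the distance from the TCP to the fingertips, in mm); z points along the fingers, y is the line along which they close (so a half turn about z gives the same grasp; the last joint's range is limited). The gripper opens to 85 mm and grips with 20 to 120 N. Pads are 22 mm wide; open, the fingers measure 114 mm over their backs; the gripper's body (76 mm by 85 mm) begins 54 mm behind the grasp point. The pads swing forward as they close: fully open they stand 13 mm farther back than shut.
Start: joints at [-1.249, 0.353, 1.633, -0, 1.155, -0.002], TCP at [198.856, -592.524, 239.281] pointing down, gripper open.
Joint ranges: [-2.63, 2.63], [-0.92, 2.1], [0.06, 2.66], [-1.3, 4.44], [0, 2.69], [-3.02, 3.02]. Speed limits (rad/s): [2.22, 2.22, 2.79, 3.14, 3.14, 3.14].

INTERFACE

Orientations are given as a unit quaternion [x, y, z, w].
In Python, from bench import arm, camera, calibration gives the robot as it stands. The module is installed in compiled form; this text tells all that it offers.
- The arm moves only by the shell command python3 -m jog 'ROWS' [FORCE]. ROWS is text: rows parted by semicolons, each of 7 numbers parted by spaces: the shift along the world's x, y, z in mm, then the turn, a rotation vector about the world's x, y, z in rad, then the opening, from -1 (shut) to 1 (fully open). In form: x y z ax ay az fingers; .... A call has 1 to 20 rows; each row shifts and turns the commanded pose from where the row before left it; what a row does not reach is not made up. A row lasts 1/8 s, in which the tool goes at most 62.5 mm and 10.7 degrees, less where a joint would pass 70% of its speed; a pose out of reach is approached as far as the arm can. A call with a gripper value outside its range is refused whole. The fingers move at their own pace and stop on an object; FORCE is the grip in N (left out, the last holds). Time passes only in rows, so rows that do not move let the fingers close. It gives the time, the measured TCP pose, the force, the opening and the grip force at its end, in the units of the state.
- arm.get_obs(): the state, without advancing time (a new reading comes with each control period).
- camera(name): name is "scene" or "top"; returns the picture (384x512x3 uint8, red, green, blue); there is no depth.
- calibration(name): a dict with "fov_y" (degrees; the focal length in pixels is half the picture's height over the tangent of half this angle, whatever the lens; pixels are square), "cx", "cy" (the principal point, pixels), "distortion" ([k1, k2, p1, p2, k3] as OpenCV has them; the pictures are not rectified), "world_to_cam" (4x4, takes a point from world to camera coordinates). Camera axes: x right, y down, z forward; pixel columns grow to the right and rows downward; lengths in mm; the calibration is good to about 2 mm. A picture is of the moment at which its call begins. calibration takes no time and is no camera call.
- arm.close_job(): hands the job in; it is judged then, once.
The state is a dict: "time_s": time; "q": joint angles; "qd": joint speeds; "effort": joint torques, N m; "tcp_pos": TCP position; "tcp_rot": TCP orientation; "wrist_force": force on the tool from outside, world axes, zero at the start; "torque": the same for the moment, N m; "finger_gap": finger opening in mm; "grip_force": force on a finger pad.
Only numpy, scipy, OpenCV 4.12 (cv2) and the standard library are available. Lean on these libraries where they do the work, as an engineer would, in place of code of your own. Each camera call takes 0.05 s, during which the arm holds its last target. There are 200 camera calls.

## Working session

There is one attempt and no reset: what is moved stays moved. The work goes in short steps, Python scripts to look and compute and a shell command to move; the robot and the scene stay as the last step left them, time stands still between calls to the robot, and variables do not carry over. Pictures are saved under pics/ and viewed, at most 10 in all, crops included, and the job is handed in when it is done.

```bash
mkdir -p pics; cat > h.py <<'E'
import numpy as np, cv2
from bench import arm, camera, calibration
def K(n):
    c=calibration(n); f=192/np.tan(np.radians(c["fov_y"]/2))
    return np.array([[f,0,c["cx"]],[0,f,c["cy"]],[0,0,1]]),np.array(c["distortion"],float),np.array(c["world_to_cam"])
def ray(n,p,z):
    k,d,T=K(n); p=np.array(p,float).reshape(-1,1,2)
    u=cv2.undistortPointsIter(p,k,d,None,None,(3,100,1e-9)).reshape(-1,2) if hasattr(cv2,'undistortPointsIter') else cv2.undistortPoints(p,k,d).reshape(-1,2)
    R=T[:3,:3]; o=-R.T@T[:3,3]; v=np.c_[u,np.ones(len(u))]@R
    return o+v*((z-o[2])/v[:,2])[:,None]
def proj(n,P):
    k,d,T=K(n); return cv2.projectPoints(np.array(P,float).reshape(-1,3),cv2.Rodrigues(T[:3,:3])[0],T[:3,3],k,d)[0].reshape(-1,2)
def save(n,f,crop=None,s=1.5):
    im=camera(n); cv2.imwrite(f"pics/raw_{f}.png",im[...,::-1])
    if crop: x0,y0,x1,y1=crop; im=im[y0:y1,x0:x1]
    cv2.imwrite(f"pics/{f}.png",cv2.resize(im[...,::-1],None,fx=s,fy=s,interpolation=cv2.INTER_CUBIC))
E
python3 - <<'E'
from h import *
save("scene","s0"); save("top","t0")
for n in("scene","top"):
    k,d,T=K(n); print(n,-T[:3,:3].T@T[:3,3],k[0,0],d)
E
```

```text
scene [1010.18278867  486.29224103  922.4194565 ] 355.45846634337295 [0.03623516 0.         0.         0.         0.        ]
top [ 488.58926324  137.93553328 1259.79186919] 414.43002607958647 [-0.13948474  0.          0.          0.          0.        ]
```

View pics/s0.png

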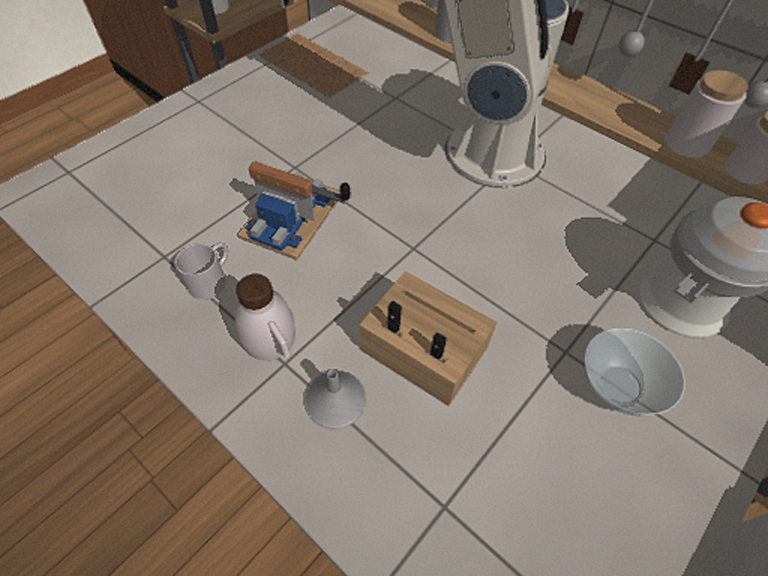

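View pics/t0.png

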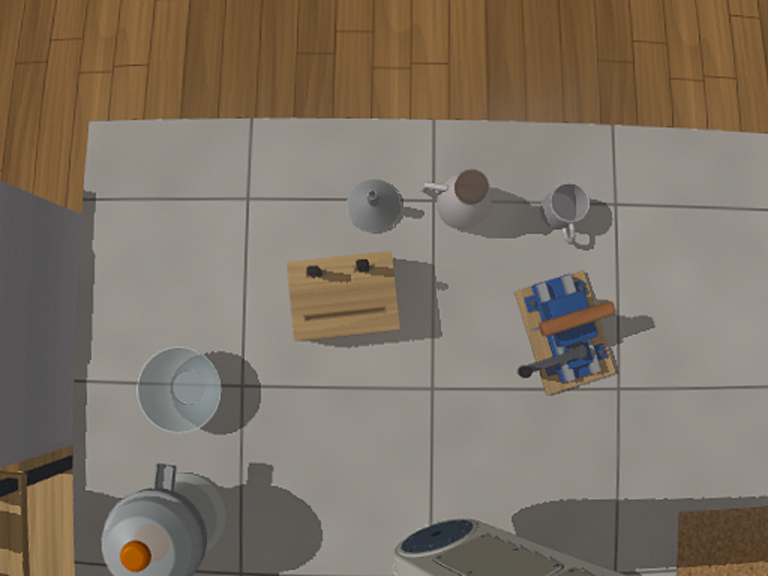

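The top view shows the vise at about (565,335) with the handle from (540,328) to (613,308), the knob at (526,371), and the block at (343,297) with its slot from (305,318) to (385,309), all in enlarged pixels. The cup, jug and funnel are at the far side. Next I'll measure these with masks.

```bash
python3 - <<'E'
from h import *
im=cv2.imread("pics/raw_t0.png"); hsv=cv2.cvtColor(im,cv2.COLOR_BGR2HSV)
def crop(m,x0,y0,x1,y1):
    o=np.zeros_like(m); o[y0:y1,x0:x1]=m[y0:y1,x0:x1]; return o
def big(m):
    c=max(cv2.findContours(m,cv2.RETR_EXTERNAL,cv2.CHAIN_APPROX_NONE)[0],key=cv2.contourArea); return c
def rep(name,m,z,n="top"):
    c=big(m); r=cv2.minAreaRect(c); b=cv2.boxPoints(r); B=ray(n,b,z)[:,:2]
    e=[B[1]-B[0],B[2]-B[1]]; L=[np.linalg.norm(x) for x in e]; l=e[int(np.argmax(L))]
    print(name,"px",np.round(r[0],1),"mm",B.mean(0).round(1),"size",np.round(L,1),"long axis deg",round(np.degrees(np.arctan2(l[1],l[0]))%180,2)); return B
# handle: orange-brown saturated
print("hsv handle",hsv[213,385],"board",hsv[245,368],"block",hsv[190,210],"slot",hsv[209,230])
H=cv2.inRange(hsv,(4,140,60),(13,255,255)); rep("handle",crop(H,340,190,420,240),154)
W=crop(cv2.inRange(hsv,(8,60,90),(25,255,255)),180,160,275,235); B=rep("blocktop",W,95)
g=cv2.cvtColor(im,cv2.COLOR_BGR2GRAY)
S=crop(cv2.inRange(g,0,110),198,200,262,218); rep("slot",S,95)
Kn=crop(cv2.inRange(g,0,45),338,235,362,258); rep("knob",Kn,114)
Bl=crop(cv2.inRange(hsv,(100,120,30),(125,255,255)),335,170,420,270); rep("blue",Bl,80)
cv2.imwrite("pics/crop1.png",np.hstack([cv2.resize(im[170:270,335:420],(510,600),interpolation=cv2.INTER_CUBIC)]))
E
```

```text
hsv handle [ 13 151 133] board [ 0  5 56] block [ 17 107 153] slot [16 99 88]
handle px [384.6 211.9] mm [ 529.  -199.8] size [139.6  23.1] long axis deg 107.57
blocktop px [228.2 197. ] mm [569.2 228.3] size [202.3 151.4] long axis deg 96.83
slot px [229.7 208.6] mm [536.  223.5] size [155.9  12.1] long axis deg 97.01
knob px [350.  247.5] mm [ 430.8 -112.5] size [22.5 13.8] long axis deg 90.15
blue px [370.2 198.1] mm [ 571.3 -179.8] size [119.4  70.9] long axis deg 107.69
```

View pics/crop1.png

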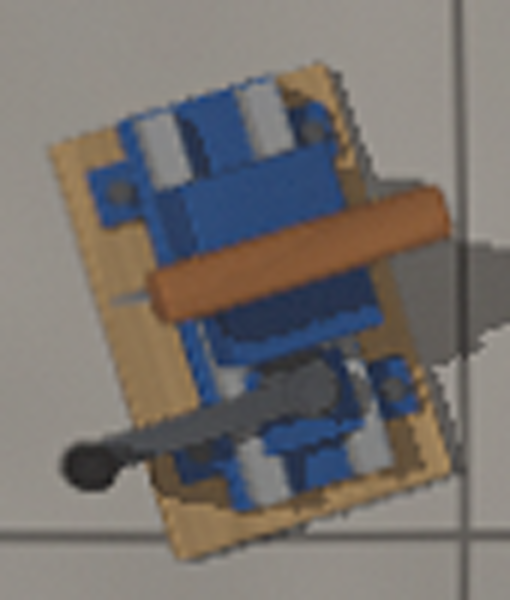

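The crop shows the lever pointing to vise +y (image left), with the knob at crop pixel (91,466) and the hub at (312,388). The handle runs parallel to the lever. The sizes agree: handle 140, block 202x151, slot 156. The vise yaw is 17.6° and the block yaw 6.9°.

```bash
python3 - <<'E'
from h import *
from scipy.spatial.transform import Rotation as R
o=arm.get_obs(); M=R.from_quat(o["tcp_rot"]).as_matrix(); print(M.round(3),o["tcp_pos"],o["finger_gap"],o["time_s"],o["q"])
print("pivot hub z71",ray("top",[[387,234.7]],75), "knob z114",ray("top",[[350.2,247.7]],114))
im=cv2.imread("pics/raw_s0.png"); g=cv2.cvtColor(im,cv2.COLOR_BGR2GRAY)
m=np.zeros_like(g); m[115:140,222:236]=cv2.inRange(g,0,45)[115:140,222:236]
ys,xs=np.nonzero(m); print("scene knob mean px",xs.mean(),ys.mean(),"predicted",proj("scene",[431,-112,94]))
print("slot pred scene x1.5",proj("scene",[535.5,223.7,95])*1.5)
y=M[:2,1]; print("tool y deg",np.degrees(np.arctan2(y[1],y[0])))
E
```

```text
[[ 0.948  0.318 -0.   ]
 [ 0.318 -0.948  0.001]
 [-0.    -0.001 -1.   ]] [ 198.70801435 -592.14585492  238.6346005 ] 85.54325714381186 0.1 [-1.24941627e+00  3.53594499e-01  1.63404198e+00 -3.45407768e-05
  1.15518492e+00 -2.40558118e-03]
pivot hub z71 [[ 465.83390874 -229.81525096   75.        ]] knob z114 [[ 430.29450001 -113.05000466  114.        ]]
scene knob mean px 229.0 127.72463768115942 predicted [[230.75096868 127.96471968]]
slot pred scene x1.5 [[438.26896606 310.13060116]]
tool y deg -71.44765021236114
```

```bash
python3 -m jog '20 40 0 0 0 0.12 1; 20 40 0 0 0 0.12 1; 20 40 0 0 0 0.12 1; 20 40 0 0 0 0.12 1; 20 40 0 0 0 0.12 1; 20 40 0 0 0 0.12 0.2; 20 40 0 0 0 0.12 0.2; 20 40 0 0 0 0.12 0.2; 20 40 0 0 0 0.12 0.2; 20 40 0 0 0 0.12 0.2; 16 40 0 0 0 0.12 0.2; 15 39 0 0 0 0.12 0.2; 0 0 0 0 0 0.113 0.2; 0 0 0 0 0 0 0.2'; python3 -c "
from h import *
from scipy.spatial.transform import Rotation as R
o=arm.get_obs(); M=R.from_quat(o['tcp_rot']).as_matrix(); print(o['tcp_pos'],np.degrees(np.arctan2(M[1,1],M[0,1])),o['q'])"
```

```text
time_s: 1.85
tcp_pos: [429.7, -113.0, 239.1]
tcp_rot: [0.591, 0.807, -0.0, -0.0]
wrist_force: [0.1, -0.3, 0.9]
finger_gap: 51.3
grip_force: 0.0
[ 429.74712919 -113.02666313  239.06168786] 17.558797480809528 [-2.60495560e-01  6.67955980e-02  2.00093040e+00 -9.51335656e-05
  1.07441865e+00 -5.66909001e-01]
```

```bash
python3 -m jog '0 0 -40 0 0 0 0.2; 0 0 -40 0 0 0 0.2; 0 0 -30 0 0 0 0.2; 0 0 -20 0 0 0 0.2; 0 0 -10 0 0 0 0.2; 0 0 -9 0 0 0 0.2; 0 0 0 0 0 0 0.2; 0 0 0 0 0 0 -1; 0 0 0 0 0 0 -1; 0 0 0 0 0 0 -1; 0 0 0 0 0 0 -1; 0 0 0 0 0 0 -1' 20; python3 -c "
from h import *
save('top','t1',(320,160,430,275),5)"
```

```text
time_s: 3.35
tcp_pos: [427.6, -114.0, 90.7]
tcp_rot: [0.591, 0.807, -0.002, -0.001]
wrist_force: [-10.9, -7.4, 10.8]
finger_gap: 21.8
grip_force: 20.2
```

View pics/t1.png

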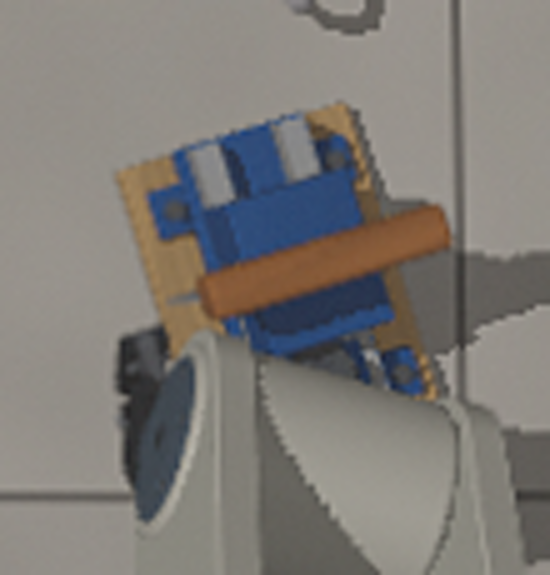

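The picture shows the gripper over the knob. The 21.8 mm gap at 20 N means the knob is held. Next I'll work out the arc.

```bash
python3 -c "
import numpy as np
a=np.radians(107.6)+np.linspace(0,1.5,13)
print(np.round(np.diff(120*np.c_[np.cos(a),np.sin(a)],axis=0),1), 1.5/12)"
```

```text
[[-14.   -5.4]
 [-13.2  -7.1]
 [-12.2  -8.7]
 [-11.  -10.2]
 [ -9.7 -11.5]
 [ -8.2 -12.6]
 [ -6.5 -13.5]
 [ -4.8 -14.2]
 [ -3.  -14.7]
 [ -1.1 -14.9]
 [  0.7 -15. ]
 [  2.6 -14.8]] 0.125
```

Half the swing first, then a force check.

```bash
python3 -m jog '-16 -6.4 0 0 0 0.125 -1; -13.2 -7.1 0 0 0 0.125 -1; -12.2 -8.7 0 0 0 0.125 -1; -11 -10.2 0 0 0 0.125 -1; -9.7 -11.5 0 0 0 0.125 -1; -8.2 -12.6 0 0 0 0.125 -1; 0 0 0 0 0 0 -1'
```

```text
time_s: 4.28
tcp_pos: [357.7, -170.0, 90.7]
tcp_rot: [0.254, 0.967, 0.0, -0.001]
wrist_force: [-6.6, 2.6, 11.1]
finger_gap: 21.5
grip_force: 20.6
```

```bash
python3 -m jog '-6.5 -13.5 0 0 0 0.125 -1; -4.8 -14.2 0 0 0 0.125 -1; -3 -14.7 0 0 0 0.125 -1; -1.1 -14.9 0 0 0 0.125 -1; 0.7 -15 0 0 0 0.125 -1; 2.6 -14.8 0 0 0 0.125 -1; 0 0 0 0 0 0 -1; 0 0 0 0 0 0 0; 0 0 0 0 0 0 0; 0 0 0 0 0 0 0.2; 0 0 0 0 0 0 0.2; 0 0 30 0 0 0 0.2; 0 0 40 0 0 0 0.2; 0 0 40 0 0 0 0.2; 0 0 40 0 0 0 0.2; 0 0 0 0 0 0 1'; python3 -c "
from h import *
save('top','t2',(320,160,430,275),5);save('scene','s2',(140,80,260,180),6)"
```

```text
time_s: 6.28
tcp_pos: [349.0, -258.1, 243.0]
tcp_rot: [-0.117, 0.993, -0.002, 0.002]
wrist_force: [0.3, 0.1, -0.3]
finger_gap: 67.8
grip_force: 0.0
```

View pics/t2.png

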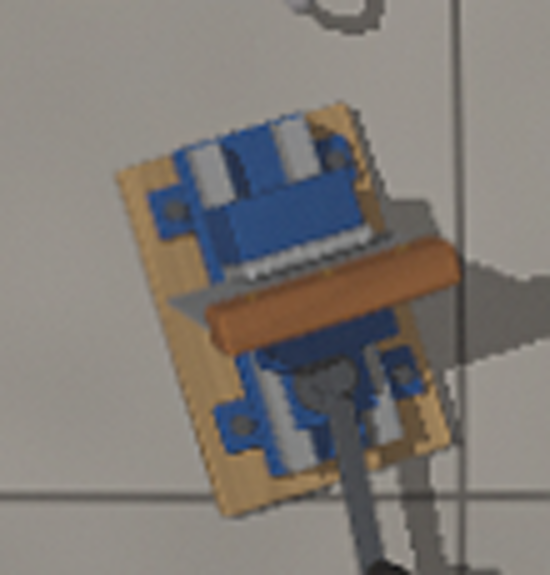

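View pics/s2.png

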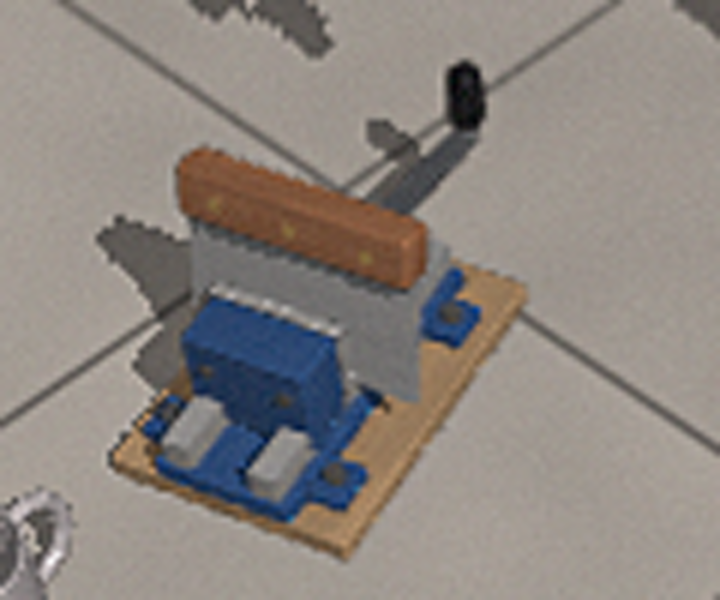

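The jaw is open with the lever towards vise -x. The scraper leans to -x, and its handle now runs from (210,330) to (460,262) in the top crop. Next I'll measure the shifted handle in both views.

```bash
python3 - <<'E'
from h import *
def cen(n,f,box):
    im=cv2.imread(f"pics/raw_{f}.png"); hsv=cv2.cvtColor(im,cv2.COLOR_BGR2HSV); m=cv2.inRange(hsv,(4,140,50),(14,255,255))
    o=np.zeros_like(m); x0,y0,x1,y1=box; o[y0:y1,x0:x1]=m[y0:y1,x0:x1]
    c=max(cv2.findContours(o,cv2.RETR_EXTERNAL,cv2.CHAIN_APPROX_NONE)[0],key=cv2.contourArea); M=cv2.moments(c)
    return (M['m10']/M['m00'],M['m01']/M['m00']),cv2.minAreaRect(c)
def tri(pt,ps):
    A=[];b=[]
    for n,p in(("top",pt),("scene",ps)):
        a=ray(n,[p],0)[0];c=ray(n,[p],100)[0];d=(c-a)/np.linalg.norm(c-a);Q=np.eye(3)-np.outer(d,d);A.append(Q);b.append(Q@a)
    X=np.linalg.solve(sum(A),sum(b)); return X
ux=np.array([.953,.302]);uy=np.array([-.302,.953]); O=np.array([530.5,-207.5])
for s in("0","2"):
    t,r=cen("top","t"+s,(340,190,420,240)); q,_=cen("scene","s"+s,(150,100,215,132))
    X=tri(t,q); B=ray("top",cv2.boxPoints(r),154)[:,:2]
    e=[B[1]-B[0],B[2]-B[1]];l=max(e,key=np.linalg.norm)
    print(s,"tri",X.round(1),"vise xy",((X[:2]-O)@ux).round(1),((X[:2]-O)@uy).round(1),"top z154",B.mean(0).round(1),[round(np.linalg.norm(x),1) for x in e],np.degrees(np.arctan2(l[1],l[0]))%180)
E
```

```text
0 tri [ 547.4 -212.4  176. ] vise xy 14.6 -9.8 top z154 [ 529.1 -199.8] [np.float64(139.6), np.float64(23.2)] 107.57370826912936
2 tri [ 493.7 -187.5  125.8] vise xy -29.0 30.2 top z154 [ 510.8 -204.9] [np.float64(139.5), np.float64(26.7)] 107.47938287381662
```

```bash
python3 -m jog '14 4.5 0 0 0 -0.125 1; 14 4.5 0 0 0 -0.125 1; 14 4.5 0 0 0 -0.125 1; 14 4.5 0 0 0 -0.125 1; 14 4.5 0 0 0 -0.125 1; 14 4.5 0 0 0 -0.125 1; 14 4.5 0 0 0 -0.125 1; 14 4.5 0 0 0 -0.125 1; 13 4.5 0 0 0 -0.125 1; 13 4.5 0 0 0 -0.125 1; 13 4.5 0 0 0 -0.125 1; 13 4.5 0 0 0 -0.125 1; 0 0 0 0.027 -0.086 0 1; 0 0 0 0.027 -0.086 0 1; 0 0 0 0 0 0 1'; cat > st.py <<'E'
from h import *
from scipy.spatial.transform import Rotation as R
o=arm.get_obs(); M=R.from_quat(o['tcp_rot']).as_matrix(); print(np.round(o['tcp_pos'],1),"yaw",np.degrees(np.arctan2(M[1,1],M[0,1])).round(2),"z",M[:,2].round(3),"F",np.round(o['wrist_force'],1),np.round(o['torque'],2),o['q'].round(2) if hasattr(o['q'],'round') else o['q'])
E
python3 st.py
```

```text
time_s: 8.25
tcp_pos: [509.6, -203.0, 238.4]
tcp_rot: [0.589, 0.803, 0.072, 0.052]
wrist_force: [-0.3, 0.5, -0.1]
finger_gap: 85.3
grip_force: 0.0
[ 509.6 -203.   238.4] yaw 17.42 z [ 0.168  0.055 -0.984] F [-0.3  0.5 -0.1] [-0.04  0.09 -0.04] [-0.46  0.17  1.89  0.15  0.95 -0.84]
```

```bash
python3 -m jog '3.4 -1.2 -30 0 0 0 1; 0 0 -30 0 0 0 1; 0 0 -20 0 0 0 1; 0 0 -12 0 0 0 1; 0 0 -6.4 0 0 0 1; 0 0 0 0 0 0 0.3; 0 0 0 0 0 0 0; 0 0 0 0 0 0 -0.1; 0 0 0 0 0 0 -0.2; 0 0 0 0 0 0 -0.25; 0 0 0 0 0 0 -0.3' 40; python3 st.py
```

```text
time_s: 9.62
tcp_pos: [514.8, -204.4, 141.9]
tcp_rot: [0.589, 0.803, 0.072, 0.053]
wrist_force: [-0.9, -0.2, 0.9]
finger_gap: 30.0
grip_force: 0.1
[ 514.8 -204.4  141.9] yaw 17.54 z [ 0.171  0.054 -0.984] F [-0.9 -0.2  0.9] [-0.09  0.09  0.  ] [-0.46  0.3   1.97  0.18  0.74 -0.89]
```

```bash
python3 -m jog '0 0 0 0 0 0 -0.4; 0 0 0 0 0 0 -0.5; 0 0 0 0 0 0 -1; 0 0 0 0 0 0 -1; 0 0 0 0 0 0 -1; 0 0 0 0 0 0 -1' 50; python3 st.py
```

```text
time_s: 10.38
tcp_pos: [514.3, -204.5, 142.0]
tcp_rot: [0.589, 0.803, 0.072, 0.053]
wrist_force: [-4.6, -0.4, 4.3]
finger_gap: 25.3
grip_force: 48.5
[ 514.3 -204.5  142. ] yaw 17.55 z [ 0.17   0.054 -0.984] F [-4.6 -0.4  4.3] [-0.36  1.01 -0.07] [-0.46  0.3   1.97  0.18  0.74 -0.89]
```

```bash
python3 -m jog '-0.9 -0.3 5 0 0 0 -1; -1.7 -0.5 10 0 0 0 -1; -1.7 -0.5 10 0 0 0 -1; -1.7 -0.5 10 0 0 0 -1; -1.7 -0.5 10 0 0 0 -1; -1.7 -0.5 10 0 0 0 -1; -1.7 -0.5 10 0 0 0 -1; -1.7 -0.5 10 0 0 0 -1; -1.7 -0.5 10 0 0 0 -1; 0 0 15 -0.014 0.043 0 -1; 0 0 15 -0.013 0.043 0 -1; 0 0 15 -0.013 0.043 0 -1; 0 0 10 -0.013 0.043 0 -1; 0 0 0 0 0 0 -1; 0 0 0 0 0 0 -1'; python3 st.py; python3 -c "
from h import *
save('scene','s3',(100,20,300,150),4); save('top','t3',(300,130,460,270),4)"
```

```text
time_s: 12.25
tcp_pos: [500.0, -208.4, 281.4]
tcp_rot: [0.591, 0.807, 0.001, -0.0]
wrist_force: [-1.2, 0.8, -3.0]
finger_gap: 25.1
grip_force: 49.6
[ 500.  -208.4  281.4] yaw 17.53 z [ 0.     0.002 -1.   ] F [-1.2  0.8 -3. ] [ 0.05  0.03 -0.01] [-0.4   0.18  1.76  0.    1.19 -0.71]
```

View pics/s3.png

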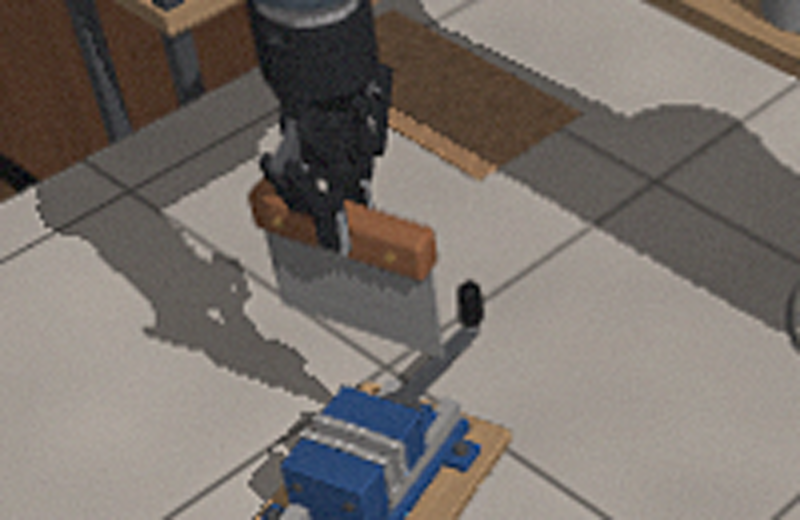

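The scraper hangs blade-down, gripped about mid-handle: the finger is near (337,235) in the crop and the blade's lower corners are near (283,303) and (440,355). Now I'll move it over the slot.

```bash
python3 -m jog '1 15 0 0 0 -0.01 -1; 3 36 0 0 0 -0.02 -1; 3 36 0 0 0 -0.02 -1; 3 36 0 0 0 -0.02 -1; 3 36 0 0 0 -0.02 -1; 3 36 0 0 0 -0.02 -1; 3 36 0 0 0 -0.02 -1; 3 36 0 0 0 -0.02 -1; 3 36 0 0 0 -0.02 -1; 3 36 0 0 0 -0.016 -1; 3 36 0 0 0 0 -1; 3 36 0 0 0 0 -1; 1.5 15 0 0 0 0 -1; 0 6 -20 0 0 0 -1; 0 0 -20 0 0 0 -1; 0 0 -15 0 0 0 -1; 0 0 0 0 0 0 -1; 0 0 0 0 0 0 -1'; python3 st.py; python3 -c "
from h import *
save('scene','s4',(210,130,350,270),4.2); save('top','t4',(170,140,300,240),5)"
```

```text
time_s: 14.6
tcp_pos: [536.3, 223.4, 227.6]
tcp_rot: [0.664, 0.748, 0.001, -0.0]
wrist_force: [-0.7, 0.4, -2.7]
finger_gap: 25.0
grip_force: 49.4
[536.3 223.4 227.6] yaw 6.85 z [ 0.001  0.001 -1.   ] F [-0.7  0.4 -2.7] [ 0.02 -0.06  0.04] [0.39 0.3  1.74 0.   1.1  0.27]
```

View pics/s4.png

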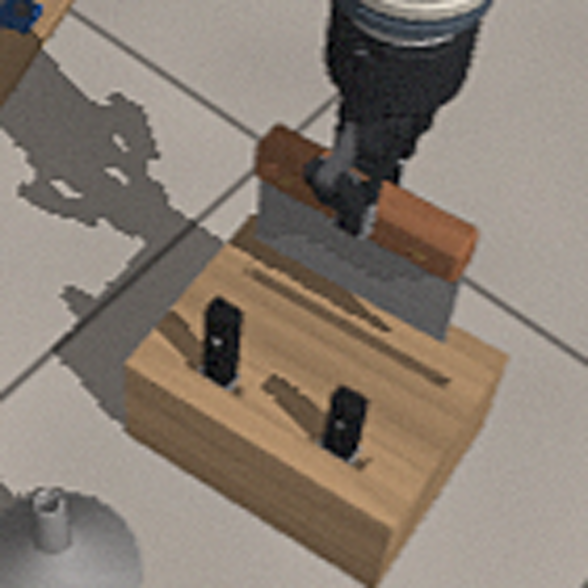

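View pics/t4.png

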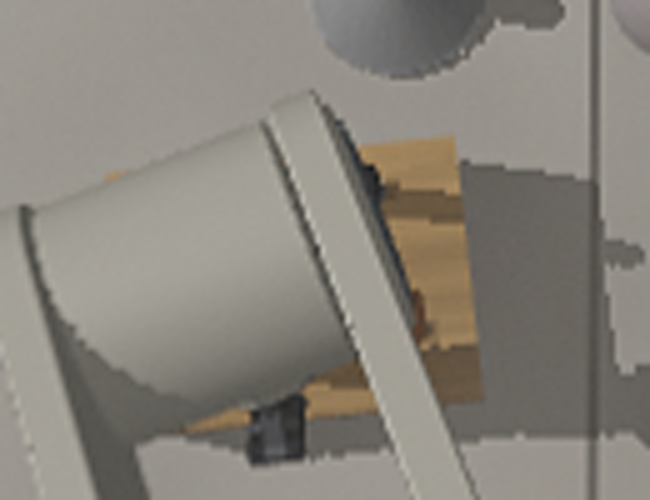

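The scene view shows the blade's lower corners at about (258,240) and (444,338) and the slot's ends at about (248,268) and (448,382). In the top view the arm hides the slot. I'll compute the roll, y offset and edge height in the blade's plane.

```bash
python3 - <<'E'
from h import *
a=np.radians(6.87); ux=np.array([np.cos(a),np.sin(a)]);uy=np.array([-ux[1],ux[0]])
f=lambda p:np.array(p)/4.2+np.array([210,130])
T=np.array([536.3,223.4])
im=cv2.imread("pics/raw_s4.png"); g=cv2.cvtColor(im,cv2.COLOR_BGR2GRAY)
def plane(p):
    A=ray("scene",[p],0)[0];B=ray("scene",[p],100)[0]; d=B-A; t=((T-A[:2])@ux)/(d[:2]@ux); X=A+t*d
    return round((X[:2]-T)@uy,1),round(X[2],1)
print("blade low corners (y,z)",plane(f((258,240))),plane(f((444,338))))
print("handle low corners",plane(f((258,178))),plane(f((460,282))))
for s in((248,268),(448,382)):
    X=ray("scene",[f(s)],95)[0]; print("slot end x,y rel",round((X[:2]-T)@ux,1),round((X[:2]-T)@uy,1))
# predicted pixel of slot centre/ends under the plan
for y in(-75,75): print((proj("scene",[*(T+y*uy),95])-[210,130])*4.2)
# block top corners fit from the initial scene picture
E
```

```text
blade low corners (y,z) (np.float64(-70.1), np.float64(131.5)) (np.float64(66.9), np.float64(138.7))
handle low corners (np.float64(-74.5), np.float64(193.9)) (np.float64(66.4), np.float64(200.1))
slot end x,y rel 0.2 -75.6
slot end x,y rel -0.4 77.5
[[248.83824575 268.20216224]]
[[444.24939148 380.38918732]]
```

```bash
python3 - <<'E'
from h import *
def go(fn,T,yaw,box,lo,sat):
    a=np.radians(yaw); ux=np.array([np.cos(a),np.sin(a)]);uy=np.array([-ux[1],ux[0]]); T=np.array(T)
    im=cv2.imread(f"pics/raw_{fn}.png"); hsv=cv2.cvtColor(im,cv2.COLOR_BGR2HSV)
    def plane(p,off=0):
        A=ray("scene",[p],0)[0];B=ray("scene",[p],100)[0]; d=B-A; t=((T-A[:2])@ux+off)/(d[:2]@ux); X=A+t*d
        return (X[:2]-T)@uy,X[2]
    low=[];han=[]
    for u in range(*box):
        # predicted row of lower edge and of handle's top
        col=hsv[:,u].astype(int)
        ys=np.array([proj("scene",[*(T+y*uy),lo])[0] for y in(-70,70)])
        v0=np.interp(u,ys[:,0],ys[:,1]); r=range(int(v0)-9,int(v0)+10)
        s=[col[v,1] for v in r]; d=np.diff(s); k=int(np.argmax(d)); 
        if d[k]>sat: low.append(plane((u,r[k]+.5)))
    low=np.array(low); p=np.polyfit(low[:,0],low[:,1],1); res=low[:,1]-np.polyval(p,low[:,0]); ok=abs(res)<3
    p=np.polyfit(low[ok,0],low[ok,1],1); print(fn,"n",ok.sum(),"slope deg",np.degrees(np.arctan(p[0])).round(2),"z at 0",p[1].round(1)); 
    print(np.round(low[::4],1).tolist())
go("s4",[536.3,223.4],6.87,(274,314),134,25)
E
```

```text
s4 n 40 slope deg 0.16 z at 0 132.9
[[-61.8, 131.9], [-48.9, 133.1], [-36.2, 134.2], [-23.1, 131.0], [-10.6, 132.1], [1.8, 133.3], [14.1, 134.4], [26.2, 135.5], [38.9, 132.3], [50.8, 133.4]]
```

The fitted edge is level (0.16°) and about 94.7 mm below the TCP, as expected. x agrees and y needs about +2 mm. Next I'll enter the slot in small steps with force checks.

```bash
python3 -m jog '0 2 -12 0 0 0 -1; 0 0 -12 0 0 0 -1; 0 0 -6 0 0 0 -1; 0 0 -3 0 0 0 -1; 0 0 -3 0 0 0 -1; 0 0 -3 0 0 0 -1; 0 0 0 0 0 0 -1'; python3 st.py; python3 -m jog '0 0 -2 0 0 0 -1; 0 0 -2 0 0 0 -1; 0 0 0 0 0 0 -1'; python3 st.py
```

```text
time_s: 15.58
tcp_pos: [535.8, 225.3, 187.8]
tcp_rot: [0.663, 0.748, 0.0, -0.0]
wrist_force: [-0.5, 0.8, -2.8]
finger_gap: 25.2
grip_force: 49.5
[535.8 225.3 187.8] yaw 6.88 z [ 0.     0.001 -1.   ] F [-0.5  0.8 -2.8] [ 0.01  0.03 -0.03] [0.4  0.34 1.78 0.   1.02 0.27]
time_s: 15.95
tcp_pos: [535.7, 225.3, 183.7]
tcp_rot: [0.663, 0.748, 0.0, -0.0]
wrist_force: [-0.3, 0.4, -2.6]
finger_gap: 25.3
grip_force: 49.5
[535.7 225.3 183.7] yaw 6.87 z [-0.     0.001 -1.   ] F [-0.3  0.4 -2.6] [0.03 0.03 0.  ] [0.4  0.34 1.78 0.   1.02 0.27]
```

```bash
python3 -m jog '0 0 -3 0 0 0 -1; 0 0 -3 0 0 0 -1; 0 0 -4 0 0 0 -1; 0 0 -5 0 0 0 -1; 0 0 -5 0 0 0 -1; 0 0 0 0 0 0 -1'; python3 -m jog '0 0 -5 0 0 0 -1; 0 0 -5 0 0 0 -1; 0 0 -5 0 0 0 -1; 0 0 -5 0 0 0 -1; 0 0 0 0 0 0 -1'
```

```text
time_s: 16.7
tcp_pos: [535.5, 225.3, 163.3]
tcp_rot: [0.663, 0.748, -0.0, -0.0]
wrist_force: [1.2, 0.1, -3.9]
finger_gap: 25.3
grip_force: 49.5
time_s: 17.32
tcp_pos: [535.6, 225.2, 143.3]
tcp_rot: [0.663, 0.748, 0.0, -0.0]
wrist_force: [-0.5, 0.5, -3.2]
finger_gap: 25.1
grip_force: 49.5
```

```bash
python3 -m jog '0 0 -5 0 0 0 -1; 0 0 -5 0 0 0 -1; 0 0 -5 0 0 0 -1; 0 0 -5 0 0 0 -1; 0 0 -3 0 0 0 -1; 0 0 -2 0 0 0 -1; 0 0 0 0 0 0 -1'; python3 -m jog '0 0 -1.5 0 0 0 -1; 0 0 -1.5 0 0 0 -1; 0 0 -1 0 0 0 -1; 0 0 0 0 0 0 -1'
```

```text
time_s: 18.2
tcp_pos: [535.8, 225.4, 118.8]
tcp_rot: [0.663, 0.748, 0.0, -0.0]
wrist_force: [-0.0, 0.2, -3.2]
finger_gap: 25.3
grip_force: 49.5
time_s: 18.7
tcp_pos: [535.8, 225.4, 114.8]
tcp_rot: [0.663, 0.748, 0.0, -0.0]
wrist_force: [-0.7, -0.1, -4.5]
finger_gap: 24.7
grip_force: 49.5
```

```bash
python3 -m jog '0 0 -1 0 0 0 -1; 0 0 -1 0 0 0 -1; 0 0 0 0 0 0 -1'; python3 -m jog '0 0 -1 0 0 0 -1; 0 0 0 0 0 0 -1'
```

```text
time_s: 19.08
tcp_pos: [535.8, 225.3, 112.8]
tcp_rot: [0.663, 0.748, 0.0, -0.0]
wrist_force: [-0.4, 0.9, -4.1]
finger_gap: 25.3
grip_force: 49.5
time_s: 19.32
tcp_pos: [535.9, 225.4, 112.3]
tcp_rot: [0.663, 0.748, 0.001, -0.0]
wrist_force: [-3.0, -0.9, 2.8]
finger_gap: 25.1
grip_force: 49.9
```

```bash
python3 -m jog '0 0 -0.6 0 0 0 -1; 0 0 0 0 0 0 -1'
```

```text
time_s: 19.58
tcp_pos: [535.9, 225.4, 112.2]
tcp_rot: [0.663, 0.748, 0.001, -0.0]
wrist_force: [-3.6, -1.6, 9.2]
finger_gap: 25.4
grip_force: 50.4
```

```bash
python3 -m jog '0 0 0.8 0 0 0 -1; 0 0 0 0 0 0 -0.35; 0 0 0 0 0 0 -0.2; 0 0 0 0 0 0 0; 0 0 0 0 0 0 0.3; 0 0 0 0 0 0 0.3; 0 0 0 0 0 0 0.3; 0 0 10 0 0 0 0.3; 0 0 20 0 0 0 0.3; 0 0 30 0 0 0 0.3; 0 0 50 0 0 0 0.3; 0 0 50 0 0 0 0.3; -40 -40 10 0 0 0 0.3; -40 -40 0 0 0 0 0.3; -40 -40 0 0 0 0 0.3; 0 -50 0 0 0 0 0.3; 0 -50 0 0 0 0 0.3; 0 0 0 0 0 0 0.3'; python3 -c "
from h import *
save('scene','s5',(120,80,340,275),3)
for n in('top',):
    im=camera(n); cv2.imwrite('pics/raw_t5.png',im[...,::-1])"
```

```text
time_s: 21.82
tcp_pos: [415.7, 2.9, 282.9]
tcp_rot: [0.665, 0.747, 0.001, 0.0]
wrist_force: [0.2, 0.8, 0.0]
finger_gap: 55.5
grip_force: 0.0
```

View pics/s5.png

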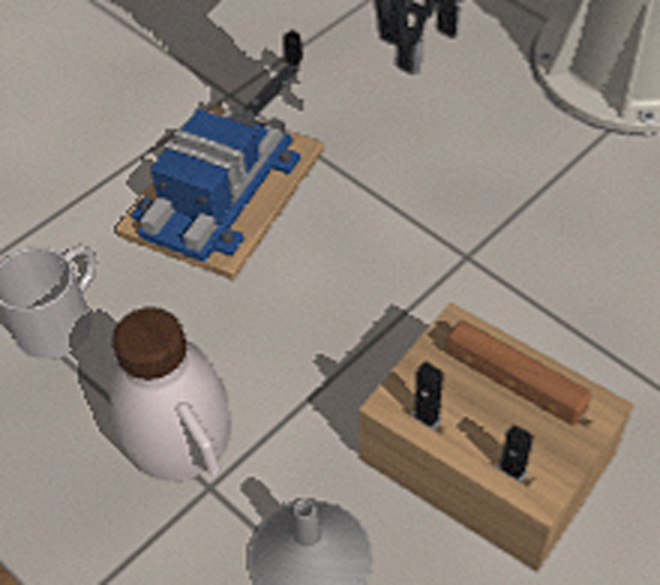

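The scraper's handle sits flush on the block, running from (450,335) to (590,410). The lever is still open and the bystanders are where they stood, so I'm handing in.

```bash
python3 -c "
from bench import arm; print(arm.close_job())"
```

```text
the job is handed in; nothing more can be done
None
```

The job is handed in at about 22 s: the vise is left open, the scraper is released and sitting flush in the block's long slot, and the bowl, funnel, cup and jug were not touched; the hand-in returned no verdict.

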